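Dose two mixing balls from the tilting ball tray

ROBOT

A 6-joint arm with a two-finger parallel gripper is mounted at the origin on the work surface. World frame = base frame: x ahead of the robot, y to its left, z up, the work surface at z = 0. Lengths are in m, angles in rad, forces in N, time in s.
With the tool pointing down it reaches from about 0.35 to 0.775 m from the base axis. Payload 5.5 kg.
Tool frame: the origin (TCP) lies at the very end of the fingers, on their centre line; the grasp point (between the pads) lies env.hold_point_z behind it (env.hold_point_z is the distance from the TCP to the grasp point, in m); z points along the fingers, y is the line along which they close (so a half turn about z gives the same grasp; the last joint's range is limited). The gripper opens to 85 mm and grips with 20 to 120 N. Pads are 22 mm wide; open, the fingers measure 114 mm over their backs; the gripper's body (76 mm by 85 mm) begins 54 mm behind the grasp point. The pads swing forward as they close: fully open they stand 13 mm farther back than shut.
Start: joints at [1.13, 0.313, 0.046, 1.304, 0, 1.431], TCP at [0.17, 0.549, 0.231] pointing down, gripper open.
Joint ranges: [-2.76, 2.76], [-0.86, 1.69], [-1.03, 1.26], [-2.2, 2.34], [-1.47, 1.5], [-3.14, 3.14]. Speed limits (rad/s): [2.57, 2.57, 3.14, 3.14, 3.14, 3.14].

INTERFACE

Orientations are given as a unit quaternion [w, x, y, z].
In Python, from workcell import env gives the robot as it stands.
- The arm moves only by the tool carry_out, never from a script. Its argument "steps" is a list of rows, each a list of 3 entries, a list of its own where there are three numbers: the turn, a rotation vector about the tool's x, y, z in degrees, then the shift along the tool's x, y, z in cm, then the closure in counts, from 0 (fully open) to 255 (shut). A call has exactly 8 rows; each row is the pose to reach, as a shift and turn from the pose commanded when the call began, along the tool's axes at that moment; what a row does not reach only later rows make up. A row lasts 1/8 s, in which the tool goes at most 62.5 mm and 10.7 degrees, less where a joint would pass 70% of its speed; a pose out of reach is approached as far as the arm can. A call with a gripper value outside its range is refused whole. The fingers move at their own pace and stop on an object; "force" is the grip in N (left out, the last holds). Time passes only in rows, so rows that repeat a pose let the fingers close, or fill a call up. It gives the time, the measured TCP pose, the force, the opening and the grip force at its end, in the units of the state.
- env.get_state(): the state, without advancing time (a new reading comes with each control period).
- env.read_camera(name): name is "scene" or "top"; returns (picture, depth): 384x512x3 uint8, red, green, blue; 384x512 float32, m along the optical axis (not along the pixel's ray), 0 where there is no reading.
- env.get_calibration(name): a dict with "fx", "fy", "cx", "cy" (pixels), "origin" and "orientation" of the camera in the world. Camera axes: x right, y up, looking along -z (the intrinsics and any distortion apply to the point x, -y, -z); pixel columns grow to the right and rows downward; lengths in m; the calibration is good to about 2 mm. A picture is of the moment at which its call begins. get_calibration takes no time and is no camera call.
- env.hand_in(): hands the job in; it is judged then, once.
The state is a dict: "clock": time; "joint_pos": joint angles; "qvel": joint speeds; "tau": joint torques, N m; "tcp_pos": TCP position; "orientation": TCP orientation; "wrist_force": force on the tool from outside, world axes, zero at the start; "ft_torque": the same for the moment, N m; "finger_gap": finger opening in m; "grip_force": force on a finger pad.
Only numpy, scipy, OpenCV 4.12 (cv2) and the standard library are available. Lean on these libraries where they do the work, as an engineer would, in place of code of your own. Each camera call takes 0.05 s, during which the arm holds its last target. There are 200 camera calls.

TASK

Stand the empty yellow cup on the table close in front of the metal chute of the blue tilting ball tray, where balls leaving the chute drop into it. Then lift the tray's red handle bar so that only the two steel balls of the front row roll off, down the chute and into the cup, while the two behind the white ridge stay in the tray. Lower the tray back down and let go, leaving the cup standing with the two balls in it.

Things in the scene. Friction and masses are not known exactly. Their poses are not given: they have to be found in the camera images.
- stand: fixed stand of the blue ball tray. Origin on the table at the pour spot, where the cup's centre belongs (within 10 mm); x points level from there back along chute and tray to the handle, z up; balls roll towards -x. In mm: chute end x 43, z 80, walls to z 93, 44 wide; hinge axis along y at x 105, z 101, cheeks at |y| 29-35, top z 110; tray 54 wide, lip x 91, z 108; 2.5 high ridge x 120; rear end x 177.
- handle (a point): centre of the tray's red handle bar, a round bar 10 mm thick along the stand's y, free for 50 mm between its two side rods. At rest it lies at x 235, y 0, z 113 mm in the stand's frame; it swings up with the tray on a 131 mm radius about the hinge. The tray's closed rear end is 58 mm in front of it; the stand's 8 mm base plate ends at x 213 mm.
- tray (a joint): tilt of the tray about its hinge, rad: 0 at rest (leaning back 6 degrees, on its stop), growing to 1.2 as the handle is lifted. The tray (0.22 kg) turns freely and sinks back to 0 by its weight. The front balls roll off from about 0.12; the back ones come over the ridge beyond about 0.9 or if jerked. Tilt slowly to 0.3 to 0.6.
- cup: the YELLOW cup, open at the top, empty, 53 mm high, 68 mm across at the rim and 65 mm at the foot, wall 3 mm, floor 4 mm, 90 g, standing loose on the table. Origin at the centre of its underside, z up. A white and a green cup of the same shape stand nearby, and the three change places.
- front_ball_1_center (a point): polished steel mixing ball, 16 mm across, 17 g; the point is its centre. One of the two of the front row, lying side by side on the tray in front of the white ridge at the start.
- front_ball_2_center (a point): polished steel mixing ball, 16 mm across, 17 g; the point is its centre. One of the two of the front row, lying side by side on the tray in front of the white ridge at the start.
- back_ball_1_center (a point): polished steel mixing ball, 16 mm across, 17 g; the point is its centre. One of the two of the back row, behind the white ridge, where it must stay.
- back_ball_2_center (a point): polished steel mixing ball, 16 mm across, 17 g; the point is its centre. One of the two of the back row, behind the white ridge, where it must stay.
There are look-alikes about, which are no part of the job. Of the things that look like the cup, the largest one is meant.

How it is judged:
On the way, in this order (a step that is already met when the one before it is completed fails the run):
1. the yellow cup stands upright on the table, released, at the pour spot before the chute (within 35 mm), the tray still down (angle between cup's own z axis and vertical below 0.15 rad and height (world z) of cup below 0.01 m and horizontal distance between cup and stand below 0.035 m and contact force between cup and the fingers below 0.1 N and value of joint tray below 0.07 rad), for 0.2 s.
2. the tray is tilted forward by its handle (value of joint tray above 0.1 rad), for 0.1 s.
At the end, for the whole second after the job is handed in: Both front balls lie in the yellow cup (centres within 40 mm of its foot centre); the cup stands upright (0.15 rad) and still on the table within 60 mm of the pour spot; both back balls are still behind the ridge; the tray is back down (below 0.05 rad) (distance between each of front_ball_1_center, front_ball_2_center and cup below 0.04 m and x of back_ball_1_center in the frame of stand between 0.122 and 0.144 m and height (world z) of each of back_ball_1_center, back_ball_2_center above 0.1 m and x of back_ball_2_center in the frame of stand between 0.122 and 0.144 m and angle between cup's own z axis and vertical below 0.15 rad and height (world z) of cup below 0.01 m and horizontal distance between cup and stand below 0.06 m and linear speed of cup below 0.03 m/s and value of joint tray below 0.05 rad); the robot touches nothing.
It also fails if it takes over 51 s, if anything falls off the work surface, if the arm or the gripper's body presses on something with over 40 N, if the wrist force passes 120 N, or if a joint passes its speed limit or range.

## Working session

There is one attempt and no reset: what is moved stays moved. The work goes in short steps, Python scripts to look and compute and a tool call to move; the robot and the scene stay as the last step left them, time stands still between calls to the robot, and variables do not carry over. Pictures are saved under pics/ and viewed, at most 10 in all, crops included, and the job is handed in when it is done.

Besides the shell and the picture viewer there is one more tool, called after ">>>" by a JSON object that holds its "method" and its "body", one argument or row to a line. carry_out: Moves the arm, as the interface text tells. Its arguments: {"type":"object","properties":{"steps":{"type":"array","items":{"type":"array"}},"force":{"type":"number"}},"required":["steps"]}

```bash
mkdir -p pics; ls; cat > h.py <<'E'
import numpy as np, cv2
from scipy.spatial.transform import Rotation as R
from workcell import env
def quat(q): return R.from_quat([q[1],q[2],q[3],q[0]])
def cloud(name):
    p,d=env.read_camera(name); c=env.get_calibration(name)
    v,u=np.mgrid[0:384,0:512]
    P=np.stack([(u-c['cx'])/c['fx']*d,-(v-c['cy'])/c['fy']*d,-d],-1)
    W=P@quat(c['orientation']).as_matrix().T+np.array(c['origin']); W[d==0]=np.nan
    return p,W,c
E
python3 - <<'E'
from h import *
print(env.hold_point_z, env.get_state())
for n in ("scene","top"):
    p,W,c=cloud(n); print(n,c)
    np.savez(f"{n}0.npz",p=p,W=W)
    cv2.imwrite(f"pics/{n}0.png",cv2.resize(p[...,::-1],(800,600)))
E
```

```text
pics
0.0187 {'clock': 0.0, 'joint_pos': array([1.13044515e+00, 3.13991043e-01, 4.50026855e-02, 1.30362668e+00,
       2.02215158e-05, 1.43120293e+00]), 'qvel': array([-0.00158222,  0.00170269,  0.00106734, -0.00062817,  0.00181774,
       -0.00029063]), 'tau': array([ 6.91635455e-05, -4.80625069e+01,  2.98533171e+01,  1.93502696e-02,
       -3.18947923e-04, -1.10824698e-05]), 'tcp_pos': array([0.17012045, 0.54872362, 0.23042391]), 'orientation': array([-2.69697249e-04,  1.49812707e-01,  9.88713976e-01, -8.68502360e-04]), 'wrist_force': array([ 0.33535473, -0.63678861,  0.87101847]), 'ft_torque': array([-3.58244052e-02, -5.43503112e-05,  1.16734788e-02]), 'grip_force': 0.0, 'finger_gap': 0.08544369326307616}
scene {'fx': 474.5731868100276, 'fy': 474.5731868100276, 'cx': 257.52589943528545, 'cy': 194.0907534478199, 'origin': array([0.96563438, 0.45851597, 0.94320766]), 'orientation': array([0.32826026, 0.11825756, 0.32327563, 0.87963243])}
top {'fx': 362.43759238507863, 'fy': 362.43759238507863, 'cx': 252.6492170135795, 'cy': 190.78529711212929, 'origin': array([ 0.42868994, -0.07879564,  1.01417363]), 'orientation': array([-0.70321859, -0.02143079,  0.02627628,  0.71016469])}
```

View pics/scene0.png

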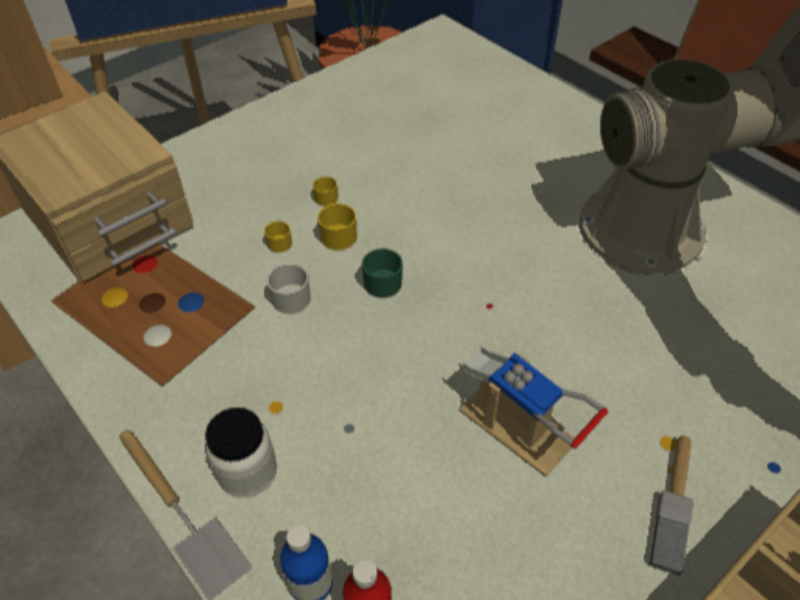

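View pics/top0.png

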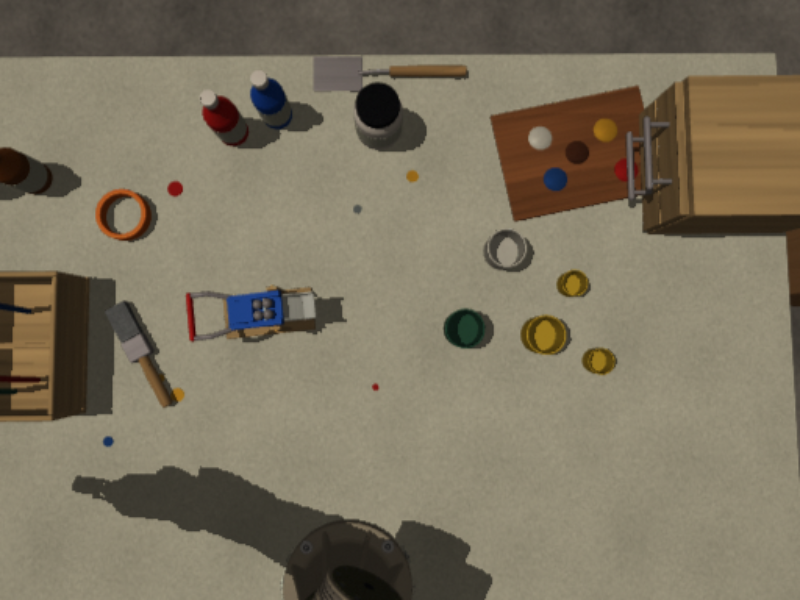

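The scene view shows three yellow cups, the largest at about (338,227), with the tray at (525,385) and its red bar at (590,428). In the top view the big yellow cup is at (545,335), the red bar at (190,316), and the chute points right at (300,305).

```bash
python3 - <<'E'
from h import *
def raypt(c,u,v,z):
    r=quat(c['orientation']).apply([(u-c['cx'])/c['fx'],-(v-c['cy'])/c['fy'],-1]); o=np.array(c['origin'])
    return o+r*(z-o[2])/r[2]
for n in ("top","scene"):
    f=np.load(n+"0.npz"); p,W=f['p'],f['W']; c=env.get_calibration(n)
    hsv=cv2.cvtColor(p,cv2.COLOR_RGB2HSV); H,S,V=[hsv[...,i].astype(int) for i in range(3)]
    for nm,m in (("yel",(H>20)&(H<32)&(S>170)&(V>60)),("red",((H<6)|(H>174))&(S>180)&(V>70)),("blue",(H>105)&(H<125)&(S>180)&(V>60)),("green",(H>70)&(H<95)&(S>100))):
        k,l,st,ce=cv2.connectedComponentsWithStats(m.astype(np.uint8))
        for i in range(1,k):
            if st[i,4]<40: continue
            w=W[l==i]; w=w[~np.isnan(w[:,0])]
            print(n,nm,st[i],ce[i].round(1),"med",np.median(w,0).round(4),"lo",np.percentile(w,2,axis=0).round(4),"hi",np.percentile(w,98,axis=0).round(4))
            if nm=="yel":
                t=w[w[:,2]>w[:,2].max()-.006]; 
                A=np.c_[2*t[:,:2],np.ones(len(t))]; s=np.linalg.lstsq(A,(t[:,:2]**2).sum(1),rcond=None)[0]
                print("  rim",s[:2].round(4),"r",np.sqrt(s[2]+s[0]**2+s[1]**2).round(4),len(t))
            if nm in("red","blue"):
                (x,y),wh,a=cv2.minAreaRect(np.argwhere(l==i)[:,::-1].astype(np.float32)); b=cv2.boxPoints(((x,y),wh,a))
                print("  box",[raypt(c,*q,.118 if nm=='red' else .115)[:2].round(4).tolist() for q in b])
E
```

```text
top yel [357 174  19  16 240] [366.2 181.4] med [ 0.5187 -0.4038  0.0068] lo [ 4.992e-01 -4.190e-01  3.000e-04] hi [ 0.5384 -0.3754  0.0378]
  rim [ 0.5199 -0.3972] r 0.0217 29
top yel [334 202  28  25 552] [347.9 214.2] med [ 0.4294 -0.3487  0.0077] lo [ 0.4003 -0.3718  0.0014] hi [ 0.4588 -0.3082  0.0554]
  rim [ 0.4301 -0.3402] r 0.032 55
top yel [373 223  21  17 261] [383.  230.8] med [ 0.3825 -0.4462  0.0104] lo [ 0.3637 -0.4605  0.0006] hi [ 0.4016 -0.4172  0.0375]
  rim [ 0.3838 -0.439 ] r 0.0219 30
top red [130  69  14  13 106] [135.9  75.7] med [0.7877 0.211  0.1054] lo [0.7787 0.1952 0.0941] hi [0.8025 0.227  0.1186]
  box [[0.792, 0.2307], [0.8075, 0.2157], [0.7775, 0.1864], [0.7621, 0.2013]]
top red [393 102   8  14  90] [397.1 108.4] med [ 0.726  -0.4977  0.01  ] lo [ 0.7089 -0.5052  0.0046] hi [ 0.7447 -0.4866  0.014 ]
  box [[0.7106, -0.4421], [0.7105, -0.4598], [0.6771, -0.4586], [0.6773, -0.4409]]
top red [108 117   9   8  59] [112.  120.4] med [0.7003 0.3101 0.0022] lo [ 0.6899  0.2981 -0.0016] hi [0.7103 0.3215 0.0068]
  box [[0.6781, 0.2754], [0.6779, 0.2554], [0.
[... 2442 characters left out ...]
.2371], [0.8354, 0.2047]]
scene blue [314 227  46  38 680] [338.2 248.6] med [0.4789 0.1524 0.1129] lo [0.4492 0.0987 0.1045] hi [0.504 0.181 0.118]
  box [[0.51, 0.1031], [0.4513, 0.0899], [0.4492, 0.1806], [0.5055, 0.1906]]
scene blue [180 343  29  31 577] [194.9 360. ] med [0.8445 0.14   0.1028] lo [0.8155 0.1132 0.0841] hi [0.8626 0.1542 0.1239]
  box [[0.8588, 0.1083], [0.8113, 0.127], [0.828, 0.1744], [0.8736, 0.1559]]
scene green [219   0  11  17  75] [224.6   6.9] med [-0.3425 -1.3077 -0.2378] lo [-0.624  -1.6951 -0.5114] hi [-0.2903 -1.2515 -0.1591]
scene green [232 160  25  29 588] [244.2 174. ] med [ 0.4419 -0.2083  0.0305] lo [ 0.4134 -0.2349  0.0027] hi [ 0.4774 -0.1697  0.0539]
```

```bash
cat >> h.py <<'E'
a=np.deg2rad(5.8); O=np.array([0.4887,0.0052,0])
xs=np.array([-np.sin(a),np.cos(a),0]); ys=np.array([-np.cos(a),-np.sin(a),0]); zs=np.array([0,0,1.])
def S(x,y,z): return O+x*xs+y*ys+z*zs
def ori(tilt,ydir):  # tool z tilted from down towards +xs by tilt deg, ydir closing dir
    t=np.deg2rad(tilt); z=np.sin(t)*xs-np.cos(t)*zs
    y=ydir if abs(ydir@z)<1e-6 else np.cross(z,-np.cross(ydir,z)); 
    y=y-(y@z)*z; y/=np.linalg.norm(y)
    return R.from_matrix(np.c_[np.cross(y,z),y,z])
def rel(*poses):
    s=env.get_state(); R0=quat(s['orientation']); p0=s['tcp_pos']
    for p,r in poses:
        print((R0.inv()*r).as_rotvec(degrees=True).round(1).tolist(),(R0.inv().apply(p-p0)*100).round(2).tolist())
E
python3 - <<'E'
from h import *
o=ori(15,-ys); cup=np.array([.432,-.340,0])+.0065*xs
rel((np.array([.45,.1,.26]),o),(cup+.13*zs,o),(cup+.016*zs,o))
E
```

```text
[-8.9, 13.3, 66.6] [-40.02, -34.57, -2.9]
[-8.9, 13.3, 66.6] [-51.09, -76.51, 10.16]
[-8.9, 13.3, 66.6] [-51.09, -76.49, 21.56]
```

>>> {"method": "carry_out", "body": {
  "steps": [
    [[-1.2, 1.8, 9], [-5, -4.3, -0.4], 0],
    [[-2.4, 3.6, 18], [-10, -8.6, -0.8], 0],
    [[-3.6, 5.4, 27], [-15, -13, -1.2], 0],
    [[-4.8, 7.2, 36], [-20, -17.3, -1.6], 0],
    [[-6, 9, 45], [-25, -21.6, -2], 0],
    [[-7.2, 10.8, 54], [-30, -26, -2.4], 0],
    [[-8, 12, 61], [-35, -30.3, -2.7], 0],
    [[-8.9, 13.3, 66.6], [-40, -34.6, -2.9], 0]
  ]
}}

```text
clock: 1.1
tcp_pos: [0.4348, 0.1234, 0.2594]
orientation: [-0.097, 0.666, 0.734, 0.089]
wrist_force: [0.6, 0.3, -0.3]
finger_gap: 0.085
grip_force: 0.0
```

```bash
python3 - <<'E'
from h import *
o=ori(15,-ys); cup=np.array([.432,-.340,0])+.0065*xs
s=env.get_state(); print(s['clock'],s['joint_pos'].round(2))
rel((np.array([.45,.1,.26]),o),(cup+.13*zs,o),(cup+.016*zs,o))
E
```

```text
1.1 [-0.08  0.07 -0.22  1.33  0.26  1.39]
[0.2, -0.2, -0.2] [-2.38, 1.28, -0.7]
[0.2, -0.2, -0.2] [-47.25, -4.77, 0.6]
[0.2, -0.2, -0.2] [-50.23, -4.79, 11.6]
```

>>> {"method": "carry_out", "body": {
  "steps": [
    [[0, 0, 0], [-6, -0.8, 0.2], 0],
    [[0, 0, 0], [-12, -1.6, 0.3], 0],
    [[0, 0, 0], [-18, -2.4, 0.5], 0],
    [[0, 0, 0], [-24, -3.2, 0.7], 0],
    [[0, 0, 0], [-30, -4, 0.9], 0],
    [[0, 0, 0], [-36, -4.8, 1.1], 0],
    [[0, 0, 0], [-41, -5.5, 1.2], 0],
    [[0, 0, 0], [-44.9, -6, 1.3], 0]
  ]
}}

```text
clock: 2.1
tcp_pos: [0.4171, -0.3104, 0.1283]
orientation: [-0.098, 0.665, 0.735, 0.089]
wrist_force: [0.5, 0.3, 0.8]
finger_gap: 0.0857
grip_force: 0.0
```

>>> {"method": "carry_out", "body": {
  "steps": [
    [[0, 0, 0], [0, 0, 0], 0],
    [[0, 0, 0], [0, 0, 0], 0],
    [[0, 0, 0], [0, 0, 0], 0],
    [[0, 0, 0], [0, 0, 0], 0],
    [[0, 0, 0], [0, 0, 0], 0],
    [[0, 0, 0], [0, 0, 0], 0],
    [[0, 0, 0], [0, 0, 0], 0],
    [[0, 0, 0], [0, 0, 0], 0]
  ]
}}

```text
clock: 3.1
tcp_pos: [0.4177, -0.3085, 0.1295]
orientation: [-0.097, 0.665, 0.735, 0.089]
wrist_force: [-0.3, -0.8, 0.1]
finger_gap: 0.0853
grip_force: 0.0
```

```bash
python3 - <<'E'
from h import *
o=ori(15,-ys); cup=np.array([.432,-.340,0])+.0065*xs
s=env.get_state(); print(s['clock'],s['joint_pos'].round(2))
rel((cup+.13*zs,o),(cup+.016*zs,o))
for n in ("top","scene"):
    p,W,c=cloud(n); np.savez(f"{n}1.npz",p=p,W=W)
    hsv=cv2.cvtColor(p,cv2.COLOR_RGB2HSV); H,Sa,V=[hsv[...,i].astype(int) for i in range(3)]
    for nm,m in (("grey",(Sa<70)&(V>90)),("blue",(H>105)&(H<125)&(Sa>150))):
      q=W.copy(); m=m&(np.abs(W[...,0]-.48)<.06)&(W[...,1]>-.02)&(W[...,1]<.2)&(W[...,2]>.07)
      w=W[m]; print(n,nm,len(w),np.percentile(w,2,axis=0).round(3),np.percentile(w,98,axis=0).round(3))
cv2.imwrite("pics/a1.png",np.hstack([cv2.resize(p[190:310,250:410,::-1],(400,300)),cv2.resize(np.load('top1.npz')['p'][160:235,100:240,::-1],(400,300))]))
E
```

```text
3.1 [-0.88  0.43 -0.08  1.29  0.15  0.58]
[0.1, -0.1, -0.0] [-2.52, 1.11, -0.73]
[0.1, -0.1, -0.0] [-5.5, 1.09, 10.28]
top grey 428 [0.437 0.05  0.079] [0.502 0.197 0.123]
top blue 560 [0.447 0.097 0.106] [0.5   0.18  0.119]
scene grey 527 [0.441 0.049 0.08 ] [0.505 0.197 0.122]
scene blue 731 [0.448 0.098 0.103] [0.505 0.181 0.118]
```

View pics/a1.png

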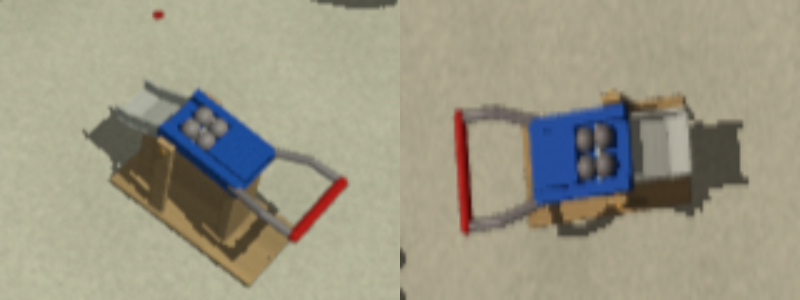

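The crops show four balls on the blue tray in two rows, with the chute's far end free. The measured chute end (y≈0.049) and tray match my stand frame. Next I descend onto the cup.

>>> {"method": "carry_out", "body": {
  "steps": [
    [[0, 0, 0], [-1.3, 0.6, -0.4], 0],
    [[0, 0, 0], [-2.5, 1.1, -0.7], 0],
    [[0, 0, 0], [-2.5, 1.1, -0.7], 0],
    [[0, 0, 0], [-3.3, 1.1, 2.2], 0],
    [[0, 0, 0], [-4.1, 1.1, 5.2], 0],
    [[0, 0, 0], [-4.8, 1.1, 7.7], 0],
    [[0, 0, 0], [-5.5, 1.1, 10.3], 0],
    [[0, 0, 0], [-5.5, 1.1, 10.3], 0]
  ]
}}

```text
clock: 4.2
tcp_pos: [0.43, -0.3317, 0.014]
orientation: [-0.1, 0.665, 0.735, 0.089]
wrist_force: [1.0, -0.2, 0.1]
finger_gap: 0.0854
grip_force: 0.0
```

>>> {"method": "carry_out", "body": {
  "steps": [
    [[0, 0, 0], [0, 0, 0], 0],
    [[0, 0, 0], [0, 0, 0], 80],
    [[0, 0, 0], [0, 0, 0], 80],
    [[0, 0, 0], [0, 0, 0], 80],
    [[0, 0, 0], [0, 0, 0], 80],
    [[0, 0, 0], [0, 0, 0], 80],
    [[0, 0, 0], [0, 0, 0], 80],
    [[0, 0, 0], [0, 0, 0], 80]
  ],
  "force": 25
}}

```text
clock: 5.2
tcp_pos: [0.4319, -0.3343, 0.0174]
orientation: [-0.096, 0.665, 0.735, 0.088]
wrist_force: [-1.0, -0.1, 6.3]
finger_gap: 0.0662
grip_force: 27.9
```

```bash
python3 - <<'E'
from h import *
s=env.get_state(); print(s['clock'],s['tcp_pos'],s['wrist_force'],s['grip_force'],s['finger_gap'])
o=ori(15,-ys); t=S(-.002+.0065,0,.016)
print(S(-.002,0,0)-np.array([.432,-.34,0]))
rel((s['tcp_pos']+.1*zs,o),(t+.13*zs,o),(t,o))
p,W,c=cloud("scene"); cv2.imwrite("pics/a2.png",cv2.resize(p[40:220,100:340,::-1],(720,540)))
E
```

```text
5.2 [ 0.43189234 -0.33432482  0.01739834] [-0.9911367  -0.05951326  6.25027869] 27.88580459404784 0.06618569100778894
[0.05690211 0.34321024 0.        ]
[0.2, 0.0, -0.0] [2.59, 0.02, -9.66]
[0.2, 0.0, -0.0] [35.84, 9.08, -3.69]
[0.2, 0.0, -0.0] [32.48, 9.05, 8.87]
```

View pics/a2.png

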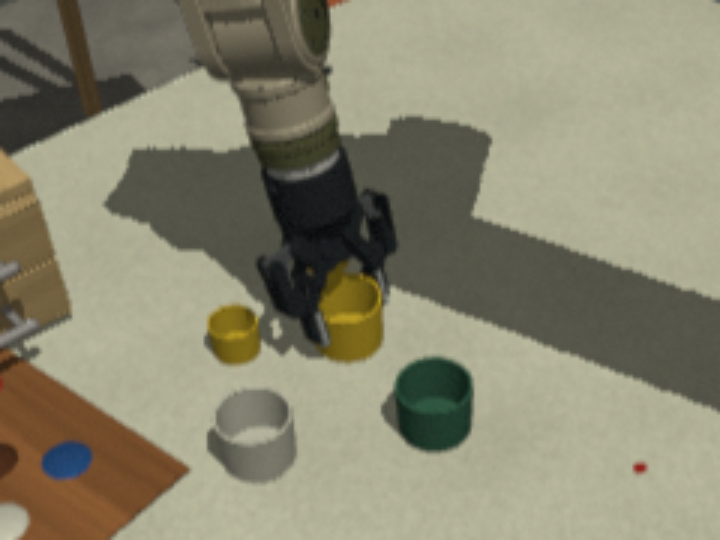

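The jaws hold the yellow cup upright at (350,310), opening 66 mm. I lift and carry it.

>>> {"method": "carry_out", "body": {
  "steps": [
    [[0, 0, 0], [0.9, 0, -3.3], 80],
    [[0, 0, 0], [1.8, 0, -6.6], 80],
    [[0, 0, 0], [2.6, 0, -9.7], 80],
    [[0, 0, 0], [5.6, 0.8, -8.9], 80],
    [[0, 0, 0], [9.6, 2, -7.8], 80],
    [[0, 0, 0], [14.6, 3.3, -6.4], 80],
    [[0, 0, 0], [19.6, 4.7, -5], 80],
    [[0, 0, 0], [24.6, 6.1, -3.6], 80]
  ]
}}

```text
clock: 6.25
tcp_pos: [0.4695, -0.099, 0.1153]
orientation: [-0.096, 0.665, 0.735, 0.089]
wrist_force: [0.8, 0.2, -0.7]
finger_gap: 0.0665
grip_force: 28.7
```

>>> {"method": "carry_out", "body": {
  "steps": [
    [[0, 0, 0], [4.5, 1.3, 1.3], 80],
    [[0, 0, 0], [7.5, 2.1, 2.1], 80],
    [[0, 0, 0], [9, 2.5, 2.5], 80],
    [[0, 0, 0], [9, 2.5, 2.5], 80],
    [[0, 0, 0], [9, 2.5, 2.5], 80],
    [[0, 0, 0], [9, 2.5, 2.5], 80],
    [[0, 0, 0], [9, 2.5, 2.5], 80],
    [[0, 0, 0], [9, 2.5, 2.5], 80]
  ]
}}

```text
clock: 7.25
tcp_pos: [0.4847, -0.0055, 0.114]
orientation: [-0.097, 0.665, 0.735, 0.089]
wrist_force: [0.7, 0.1, -1.6]
finger_gap: 0.0664
grip_force: 28.7
```

```bash
python3 - <<'E'
from h import *
s=env.get_state(); print(s['clock'],s['tcp_pos'],s['wrist_force'],s['grip_force'],s['finger_gap'],s['joint_pos'].round(2))
o=ori(15,-ys); t=S(-.002+.0065,0,.0172)
rel((t+.1*zs,o),(t+.005*zs,o),(t,o))
for n in ("top","scene"):
    p,W,c=cloud(n); np.savez(n+"2.npz",p=p,W=W)
    hsv=cv2.cvtColor(p,cv2.COLOR_RGB2HSV); H,Sa,V=[hsv[...,i].astype(int) for i in range(3)]
    m=(H>20)&(H<32)&(Sa>170)&(V>60)&(np.abs(W[...,1])<.15)&(W[...,2]>.03)
    w=W[m]; print(n,len(w),np.percentile(w,2,axis=0).round(3),np.percentile(w,98,axis=0).round(3))
cv2.imwrite("pics/a3.png",cv2.resize(p[150:330,180:420,::-1],(720,540)))
E
```

```text
7.25 [ 0.48469444 -0.00550259  0.1140435 ] [ 0.68849115  0.07654848 -1.62144975] 28.725782587262074 0.06644164664624613 [-0.33  0.27 -0.33  1.07  0.24  1.13]
[0.1, -0.1, -0.1] [1.51, 0.5, 0.08]
[0.1, -0.1, -0.1] [-0.97, 0.49, 9.25]
[0.1, -0.1, -0.1] [-1.1, 0.49, 9.73]Traceback (most recent call last):
  File "<stdin>", line 9, in <module>
    return _quantile_unchecked(
        a, q, axis, out, overwrite_input, method, keepdims, weights)
    return _ureduce(a,
                    func=_quantile_ureduce_func,
    ...<5 lines>...
                    overwrite_input=overwrite_input,
                    method=method)
    r = func(a, **kwargs)
    result = _quantile(arr,
                       quantiles=q,
    ...<2 lines>...
                       out=out,
                       weights=wgt)
    slices_having_nans = np.isnan(arr[-1, ...])
                                  ~~~^^^^^^^^^
IndexError: index -1 is out of bounds for axis 0 with size 0
```

>>> {"method": "carry_out", "body": {
  "steps": [
    [[0, 0, 0], [1.0, 0.5, 0], 80],
    [[0, 0, 0], [0.5, 0.5, 2], 80],
    [[0, 0, 0], [0, 0.5, 3.9], 80],
    [[0, 0, 0], [-0.5, 0.5, 5.8], 80],
    [[0, 0, 0], [-1.0, 0.5, 7.6], 80],
    [[0, 0, 0], [-1.4, 0.5, 9.1], 80],
    [[0, 0, 0], [-0.9, 0.5, 9.2], 80],
    [[0, 0, 0], [-0.9, 0.5, 9.2], 80]
  ]
}}

```text
clock: 8.3
tcp_pos: [0.4885, 0.0113, 0.0234]
orientation: [-0.097, 0.665, 0.736, 0.089]
wrist_force: [0.1, -0.2, -1.5]
finger_gap: 0.0663
grip_force: 28.7
```

```bash
python3 - <<'E'
from h import *
s=env.get_state(); print(s['clock'],s['tcp_pos'],s['wrist_force'],s['grip_force'],s['finger_gap'],s['joint_pos'].round(2))
o=ori(15,-ys); t=S(-.002+.0065,0,.0172)
rel((t,o))
p,W,c=cloud("scene"); np.savez("scene2.npz",p=p,W=W)
cv2.imwrite("pics/a3.png",cv2.resize(p[150:330,180:420,::-1],(720,540)))
hsv=cv2.cvtColor(p,cv2.COLOR_RGB2HSV); H,Sa,V=[hsv[...,i].astype(int) for i in range(3)]
m=(H>20)&(H<32)&(Sa>150)&(V>50)&(np.abs(W[...,1])<.1)
w=W[m]; print(len(w)); 
if len(w): print(np.percentile(w,[2,98],axis=0).round(3))
E
```

```text
8.3 [0.48845801 0.01125726 0.02342397] [ 0.08301966 -0.15005651 -1.45967609] 28.7164029137557 0.06628557940997945 [-0.29  0.37 -0.45  0.85  0.24  1.16]
[0.1, -0.1, 0.0] [-0.31, -0.04, 0.56]
596
[[ 0.459 -0.022  0.008]
 [ 0.521  0.038  0.062]]
```

View pics/a3.png

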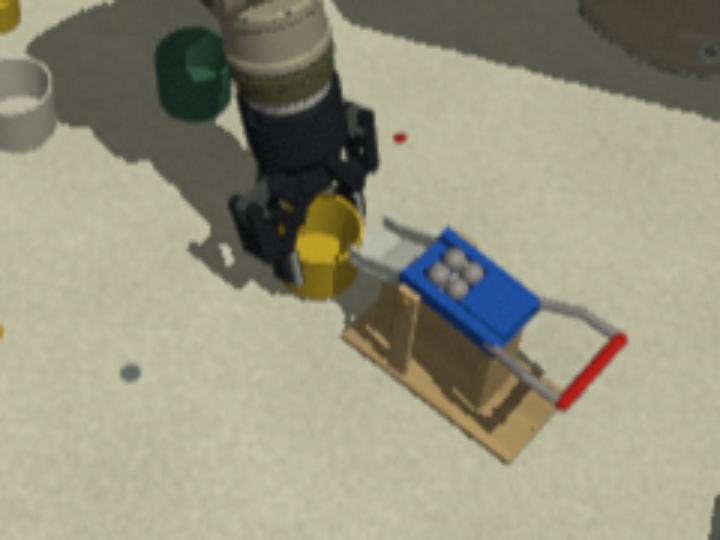

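The cup hangs just before the chute at (320,245) in the crop, with the gripper clear. I lower it, then release.

>>> {"method": "carry_out", "body": {
  "steps": [
    [[0, 0, 0], [-0.1, 0, 0.2], 80],
    [[0, 0, 0], [-0.2, 0, 0.4], 80],
    [[0, 0, 0], [-0.3, 0, 0.6], 80],
    [[0, 0, 0], [-0.3, 0, 0.6], 80],
    [[0, 0, 0], [-0.3, 0, 0.6], 80],
    [[0, 0, 0], [-0.3, 0, 0.6], 80],
    [[0, 0, 0], [-0.3, 0, 0.6], 80],
    [[0, 0, 0], [-0.3, 0, 0.6], 80]
  ]
}}

```text
clock: 9.35
tcp_pos: [0.4886, 0.0095, 0.0174]
orientation: [-0.097, 0.665, 0.735, 0.089]
wrist_force: [-1.9, -0.3, 8.3]
finger_gap: 0.0669
grip_force: 29.3
```

>>> {"method": "carry_out", "body": {
  "steps": [
    [[0, 0, 0], [0, 0, 0], 40],
    [[0, 0, 0], [0, 0, 0], 0],
    [[0, 0, 0], [0, 0, 0], 0],
    [[0, 0, 0], [0, 0, 0], 0],
    [[0, 0, 0], [0.5, 0, -2], 0],
    [[0, 0, 0], [1, 0, -4], 0],
    [[0, 0, 0], [2, 0, -8], 0],
    [[0, 0, 0], [3.4, 0, -13], 0]
  ]
}}

```text
clock: 10.35
tcp_pos: [0.4874, 0.0085, 0.1511]
orientation: [-0.098, 0.665, 0.735, 0.088]
wrist_force: [1.3, -2.0, 0.2]
finger_gap: 0.0853
grip_force: 0.0
```

```bash
python3 - <<'E'
from h import *
s=env.get_state(); print(s['clock'],s['tcp_pos'],s['wrist_force'],s['finger_gap'],s['joint_pos'].round(2))
o=ori(0,xs)
rel((S(.17,0,.26),o),(S(.235,0,.26),o),(S(.235,0,.113-.0187+.004),o))
E
```

```text
10.35 [0.48741141 0.00848992 0.15109801] [ 1.32522218 -1.98143698  0.2052958 ] 0.08532408773311846 [-0.3   0.25 -0.28  1.16  0.24  1.16]
[11.9, -11.9, -89.5] [18.93, 0.07, -6.15]
[11.9, -11.9, -89.5] [25.2, 0.06, -4.45]
[11.9, -11.9, -89.5] [20.97, 0.07, 11.16]
```

>>> {"method": "carry_out", "body": {
  "steps": [
    [[1.3, -1.3, -10], [1, 0, -4], 60],
    [[2.6, -2.6, -20], [3, 0, -7], 130],
    [[4, -4, -30], [6, 0, -7], 130],
    [[5.3, -5.3, -40], [10, 0, -7], 130],
    [[6.6, -6.6, -50], [14, 0, -6.5], 130],
    [[8, -8, -60], [18, 0, -6], 130],
    [[9.3, -9.3, -70], [22, 0, -5], 130],
    [[10.6, -10.6, -80], [25.2, 0, -4.5], 130]
  ]
}}

```text
clock: 11.35
tcp_pos: [0.4645, 0.2403, 0.2597]
orientation: [-0.011, 0.029, 0.999, 0.01]
wrist_force: [0.7, -0.1, 0.8]
finger_gap: 0.0421
grip_force: 0.0
```

>>> {"method": "carry_out", "body": {
  "steps": [
    [[0, 0, -5], [0, 0, 0], 130],
    [[0, 0, -9.5], [0, 0, 0], 130],
    [[0, 0, -9.5], [0, 0, 0], 130],
    [[0, 0, -9.5], [0, 0, 0], 130],
    [[0, 0, -9.5], [0, 0, 0], 130],
    [[0, 0, -9.5], [0, 0, 0], 130],
    [[0, 0, -9.5], [0, 0, 0], 130],
    [[0, 0, -9.5], [0, 0, 0], 130]
  ]
}}

```text
clock: 12.35
tcp_pos: [0.465, 0.2387, 0.2599]
orientation: [-0.01, -0.051, 0.999, 0.011]
wrist_force: [-0.1, 0.5, 0.8]
finger_gap: 0.042
grip_force: 0.0
```

```bash
python3 - <<'E'
from h import *
s=env.get_state(); print(s['clock'],s['tcp_pos'],s['finger_gap'],s['joint_pos'].round(2))
o=ori(0,xs)
rel((S(.235,0,.2),o),(S(.235,0,.0945),o))
for n in ("top","scene"):
    p,W,c=cloud(n)
    hsv=cv2.cvtColor(p,cv2.COLOR_RGB2HSV); H,Sa,V=[hsv[...,i].astype(int) for i in range(3)]
    m=(H>20)&(H<32)&(Sa>150)&(V>50)&(np.abs(W[...,1])<.1)
    w=W[m]; print(n,len(w),np.percentile(w,[2,98],axis=0).round(3).tolist())
    m=((H<6)|(H>174))&(Sa>180)&(V>60)&(np.abs(W[...,1]-.24)<.05)&(W[...,0]<.55)&(W[...,2]>.08)
    w=W[m]; print(" bar",len(w),np.percentile(w,[2,50,98],axis=0).round(3).tolist())
cv2.imwrite("pics/a4.png",cv2.resize(p[150:330,180:420,::-1],(720,540)))
E
```

```text
12.35 [0.46501931 0.2386553  0.25992121] 0.042034169280391706 [ 0.3   0.21 -0.02  1.35  0.03  0.2 ]
[1.4, -1.1, 0.0] [-0.11, -0.11, 5.99]
[1.4, -1.1, 0.0] [-0.3, -0.36, 16.54]
top 491 [[0.459, -0.028, 0.002], [0.52, 0.034, 0.056]]
 bar 87 [[0.429, 0.232, 0.114], [0.462, 0.238, 0.119], [0.497, 0.243, 0.122]]
scene 780 [[0.461, -0.028, 0.002], [0.525, 0.036, 0.054]]
 bar 113 [[0.43, 0.234, 0.115], [0.466, 0.24, 0.117], [0.5, 0.245, 0.121]]
```

View pics/a4.png

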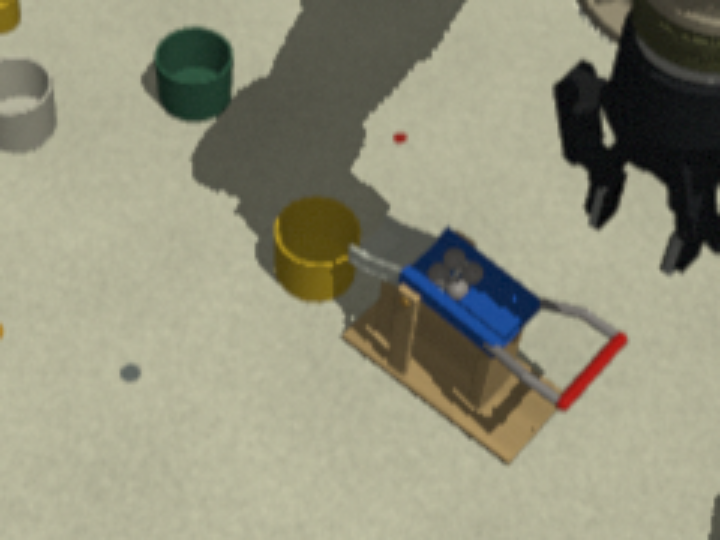

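The cup stands upright before the chute at (317,248), tray at rest, red bar free at (595,370). Next I descend onto the bar and grip it.

>>> {"method": "carry_out", "body": {
  "steps": [
    [[0.5, -0.5, 0], [0, -0.1, 3], 130],
    [[1, -1, 0], [-0.1, -0.1, 6], 130],
    [[1.4, -1.1, 0], [-0.2, -0.2, 9], 130],
    [[1.4, -1.1, 0], [-0.2, -0.3, 12], 130],
    [[1.4, -1.1, 0], [-0.3, -0.4, 14.5], 130],
    [[1.4, -1.1, 0], [-0.3, -0.4, 16.5], 130],
    [[1.4, -1.1, 0], [-0.3, -0.4, 16.5], 130],
    [[1.4, -1.1, 0], [-0.3, -0.4, 16.5], 130]
  ]
}}

```text
clock: 13.45
tcp_pos: [0.4654, 0.2388, 0.0956]
orientation: [0.001, -0.051, 0.999, -0.0]
wrist_force: [-0.4, 0.8, -0.4]
finger_gap: 0.0416
grip_force: 0.0
```

>>> {"method": "carry_out", "body": {
  "steps": [
    [[0, 0, 0], [0, 0, 0], 150],
    [[0, 0, 0], [0, 0, 0], 165],
    [[0, 0, 0], [0, 0, 0], 180],
    [[0, 0, 0], [0, 0, 0], 195],
    [[0, 0, 0], [0, 0, 0], 210],
    [[0, 0, 0], [0, 0, 0], 225],
    [[0, 0, 0], [0, 0, 0], 240],
    [[0, 0, 0], [0, 0, 0], 240]
  ],
  "force": 20
}}

```text
clock: 14.45
tcp_pos: [0.4649, 0.2387, 0.0948]
orientation: [0.0, -0.051, 0.999, -0.0]
wrist_force: [-0.3, 1.0, 0.8]
finger_gap: 0.0093
grip_force: 19.5
```

```bash
python3 - <<'E'
from h import *
s=env.get_state(); print(s['clock'],s['tcp_pos'],s['wrist_force'],s['grip_force'],s['finger_gap'],s['joint_pos'].round(2))
R0=quat(s['orientation']); print(R0.as_matrix().round(3))
# rotate tool with the tray about the hinge axis (-ys carries +x to +z)
H=S(.105,0,.101); bar=S(.235,0,.113)
off=s['tcp_pos']-S(.235,0,.113); print(off)
for th in (.02,.05,.1,.15,.2,.25,.3,.35,.4,.45):
    Q=R.from_rotvec(-ys*th)
    p=s['tcp_pos']-bar+bar
    rel((H+Q.apply(s['tcp_pos']-H),Q*R0))
E
```

```text
14.45 [0.46487991 0.23867193 0.094837  ] [-0.28912735  0.95202972  0.78790556] 19.46803629398346 0.00932907356876019 [ 0.32  0.3  -0.33  0.95 -0.    0.22]
[[-0.995 -0.101  0.001]
 [-0.101  0.995 -0.   ]
 [-0.001 -0.    -1.   ]]
[-7.18568135e-05 -3.25037519e-04 -1.81630047e-02]
[-1.1, -0.0, 0.0] [-0.0, 0.01, -0.26]
[-2.9, -0.0, 0.0] [-0.0, 0.01, -0.65]
[-5.7, -0.0, 0.0] [-0.0, -0.0, -1.3]
[-8.6, -0.0, 0.0] [-0.0, -0.05, -1.94]
[-11.5, -0.0, 0.0] [-0.0, -0.14, -2.59]
[-14.3, -0.0, 0.0] [-0.0, -0.25, -3.23]
[-17.2, -0.0, 0.0] [-0.0, -0.4, -3.86]
[-20.1, -0.0, 0.0] [-0.0, -0.58, -4.48]
[-22.9, -0.0, 0.0] [-0.0, -0.79, -5.1]
[-25.8, -0.0, 0.0] [-0.0, -1.03, -5.7]
```

>>> {"method": "carry_out", "body": {
  "steps": [
    [[-0.4, 0, 0], [0, 0, -0.1], 240],
    [[-1.1, 0, 0], [0, 0, -0.25], 240],
    [[-1.8, 0, 0], [0, 0, -0.4], 240],
    [[-2.6, 0, 0], [0, 0, -0.6], 240],
    [[-3.4, 0, 0], [0, 0, -0.78], 240],
    [[-4.2, 0, 0], [0, 0, -0.96], 240],
    [[-5, 0, 0], [0, 0, -1.14], 240],
    [[-5.7, 0, 0], [0, 0, -1.3], 240]
  ]
}}

```text
clock: 15.45
tcp_pos: [0.4649, 0.2386, 0.108]
orientation: [-0.002, -0.051, 0.997, 0.05]
wrist_force: [-0.6, 2.3, -1.1]
finger_gap: 0.009
grip_force: 19.5
```

>>> {"method": "carry_out", "body": {
  "steps": [
    [[-0.7, 0, 0], [0, 0, -0.16], 240],
    [[-1.4, 0, 0], [0, 0, -0.32], 240],
    [[-2.1, 0, 0], [0, 0, -0.48], 240],
    [[-2.8, 0, 0], [0, 0, -0.64], 240],
    [[-3.5, 0, 0], [0, 0, -0.8], 240],
    [[-4.2, 0, 0], [0, 0, -0.96], 240],
    [[-5, 0, 0], [0, 0, -1.14], 240],
    [[-5.7, 0, 0], [0, 0, -1.3], 240]
  ]
}}

```text
clock: 16.45
tcp_pos: [0.465, 0.2372, 0.1209]
orientation: [-0.005, -0.05, 0.994, 0.099]
wrist_force: [-0.4, 3.8, -0.1]
finger_gap: 0.0092
grip_force: 19.5
```

>>> {"method": "carry_out", "body": {
  "steps": [
    [[-0.7, 0, 0], [0, 0, -0.16], 240],
    [[-1.4, 0, 0], [0, 0, -0.32], 240],
    [[-2.1, 0, 0], [0, 0, -0.48], 240],
    [[-2.8, 0, 0], [0, 0, -0.64], 240],
    [[-3.5, 0, 0], [0, 0, -0.8], 240],
    [[-4.2, 0, 0], [0, 0, -0.96], 240],
    [[-5, 0, 0], [0, 0, -1.14], 240],
    [[-5.7, 0, 0], [0, 0, -1.3], 240]
  ]
}}

```text
clock: 17.45
tcp_pos: [0.4653, 0.2347, 0.1336]
orientation: [-0.007, -0.05, 0.988, 0.149]
wrist_force: [-0.3, 2.7, 0.2]
finger_gap: 0.0095
grip_force: 19.5
```

>>> {"method": "carry_out", "body": {
  "steps": [
    [[-0.7, 0, 0], [0, 0, -0.16], 240],
    [[-1.4, 0, 0], [0, 0, -0.32], 240],
    [[-2.1, 0, 0], [0, 0, -0.48], 240],
    [[-2.8, 0, 0], [0, 0, -0.64], 240],
    [[-3.5, 0, 0], [0, 0, -0.8], 240],
    [[-4.2, 0, 0], [0, 0, -0.96], 240],
    [[-5, 0, 0], [0, 0, -1.14], 240],
    [[-5.7, 0, 0], [0, 0, -1.3], 240]
  ]
}}

```text
clock: 18.45
tcp_pos: [0.4657, 0.2308, 0.146]
orientation: [-0.01, -0.05, 0.979, 0.197]
wrist_force: [0.3, 2.0, -0.8]
finger_gap: 0.0091
grip_force: 19.5
```

```bash
python3 - <<'E'
from h import *
s=env.get_state(); print(s['clock'],s['tcp_pos'],s['wrist_force'],s['finger_gap'])
ps=[cloud(n)[0] for n in ("scene","top")]
cv2.imwrite("pics/a5.png",np.hstack([cv2.resize(ps[0][190:310,210:370,::-1],(400,300)),cv2.resize(ps[1][160:235,120:260,::-1],(400,300))]))
E
```

```text
18.45 [0.46566631 0.23080688 0.14595368] [ 0.28512852  2.03022864 -0.78186071] 0.00914002836494896
```

View pics/a5.png

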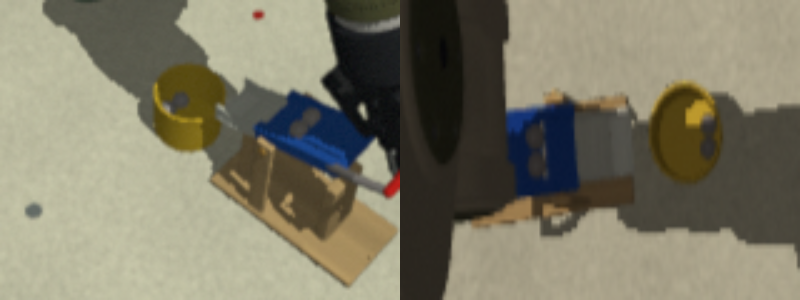

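Both front balls lie in the cup (crop 170,100 and 708,135), and the back two are still behind the ridge. I lower the tray by the same steps reversed.

>>> {"method": "carry_out", "body": {
  "steps": [
    [[0.4, 0, 0], [0, 0, 0.1], 240],
    [[1.1, 0, 0], [0, 0, 0.25], 240],
    [[1.8, 0, 0], [0, 0, 0.4], 240],
    [[2.6, 0, 0], [0, 0, 0.6], 240],
    [[3.4, 0, 0], [0, 0, 0.78], 240],
    [[4.2, 0, 0], [0, 0, 0.96], 240],
    [[5, 0, 0], [0, 0, 1.14], 240],
    [[5.7, 0, 0], [0, 0, 1.3], 240]
  ]
}}

```text
clock: 19.55
tcp_pos: [0.4652, 0.2349, 0.1333]
orientation: [-0.007, -0.05, 0.988, 0.146]
wrist_force: [2.8, -8.1, -3.8]
finger_gap: 0.0089
grip_force: 19.7
```

>>> {"method": "carry_out", "body": {
  "steps": [
    [[0.7, 0, 0], [0, 0, 0.16], 240],
    [[1.4, 0, 0], [0, 0, 0.32], 240],
    [[2.1, 0, 0], [0, 0, 0.48], 240],
    [[2.8, 0, 0], [0, 0, 0.64], 240],
    [[3.5, 0, 0], [0, 0, 0.8], 240],
    [[4.2, 0, 0], [0, 0, 0.96], 240],
    [[5, 0, 0], [0, 0, 1.14], 240],
    [[5.7, 0, 0], [0, 0, 1.3], 240]
  ]
}}

```text
clock: 20.55
tcp_pos: [0.465, 0.2375, 0.1206]
orientation: [-0.005, -0.05, 0.994, 0.096]
wrist_force: [3.3, -11.8, -3.6]
finger_gap: 0.0094
grip_force: 19.8
```

>>> {"method": "carry_out", "body": {
  "steps": [
    [[0.7, 0, 0], [0, 0, 0.16], 240],
    [[1.4, 0, 0], [0, 0, 0.32], 240],
    [[2.1, 0, 0], [0, 0, 0.48], 240],
    [[2.8, 0, 0], [0, 0, 0.64], 240],
    [[3.5, 0, 0], [0, 0, 0.8], 240],
    [[4.2, 0, 0], [0, 0, 0.96], 240],
    [[5, 0, 0], [0, 0, 1.14], 240],
    [[5.7, 0, 0], [0, 0, 1.3], 240]
  ]
}}

```text
clock: 21.55
tcp_pos: [0.4648, 0.2388, 0.1078]
orientation: [-0.002, -0.049, 0.998, 0.045]
wrist_force: [3.5, -14.9, -5.4]
finger_gap: 0.0091
grip_force: 20.0
```

```bash
python3 - <<'E'
from h import *
s=env.get_state(); print(s['clock'],s['tcp_pos'],s['wrist_force'])
rel((np.array([.4649,.2387,.0953]),ori(0,xs)))
E
```

```text
21.55 [0.46481689 0.23876422 0.10776136] [  3.49925177 -14.88906836  -5.40858734]
[5.2, 0.0, -0.1] [-0.01, -0.12, 1.24]
```

>>> {"method": "carry_out", "body": {
  "steps": [
    [[0.7, 0, 0], [0, -0.02, 0.16], 240],
    [[1.4, 0, 0], [0, -0.05, 0.32], 240],
    [[2.1, 0, 0], [0, -0.08, 0.48], 240],
    [[2.8, 0, 0], [0, -0.1, 0.64], 240],
    [[3.5, 0, 0], [0, -0.12, 0.8], 240],
    [[4.2, 0, 0], [0, -0.14, 0.96], 240],
    [[4.8, 0, 0], [0, -0.16, 1.1], 240],
    [[5.2, 0, 0], [0, -0.18, 1.24], 240]
  ]
}}

```text
clock: 22.55
tcp_pos: [0.4648, 0.2389, 0.0957]
orientation: [0.0, -0.05, 0.999, 0.001]
wrist_force: [2.5, -11.6, -1.8]
finger_gap: 0.0089
grip_force: 19.9
```

>>> {"method": "carry_out", "body": {
  "steps": [
    [[0, 0, 0], [0, 0, 0], 238],
    [[0, 0, 0], [0, 0, 0], 228],
    [[0, 0, 0], [0, 0, 0], 222],
    [[0, 0, 0], [0, 0, 0], 216],
    [[0, 0, 0], [0, 0, 0], 205],
    [[0, 0, 0], [0, 0, 0], 190],
    [[0, 0, 0], [0, 0, 0], 160],
    [[0, 0, 0], [0, 0, 0], 130]
  ]
}}

```text
clock: 23.55
tcp_pos: [0.4646, 0.2421, 0.0964]
orientation: [0.0, -0.051, 0.999, 0.004]
wrist_force: [0.1, -0.0, 0.1]
finger_gap: 0.0417
grip_force: 0.0
```

>>> {"method": "carry_out", "body": {
  "steps": [
    [[0, 0, 0], [0, 0, 0], 130],
    [[0, 0, 0], [0, 0, 0], 130],
    [[0, 0, 0], [0, 0, -1], 130],
    [[0, 0, 0], [0, 0, -3], 130],
    [[0, 0, 0], [0, 0, -6], 130],
    [[0, 0, 0], [0, 0, -10], 130],
    [[0, 0, 0], [0, 0, -14], 130],
    [[0, 0, 0], [0, 0, -14], 130]
  ]
}}

```text
clock: 24.55
tcp_pos: [0.4667, 0.2413, 0.2406]
orientation: [0.004, -0.051, 0.999, 0.005]
wrist_force: [0.6, -0.3, 0.3]
finger_gap: 0.0418
grip_force: 0.0
```

```bash
python3 - <<'E'
from h import *
s=env.get_state(); print(s['clock'],s['tcp_pos'],s['wrist_force'],s['finger_gap'])
ps=[]
for n in ("scene","top"):
    p,W,c=cloud(n); ps.append(p)
    hsv=cv2.cvtColor(p,cv2.COLOR_RGB2HSV); H,Sa,V=[hsv[...,i].astype(int) for i in range(3)]
    m=(H>20)&(H<32)&(Sa>150)&(V>50)&(np.abs(W[...,1])<.1)
    w=W[m]; print(n,np.percentile(w,[2,98],axis=0).round(3).tolist())
    m=((H<6)|(H>174))&(Sa>180)&(V>60)&(np.abs(W[...,1]-.24)<.05)&(W[...,0]<.55)&(W[...,2]>.08)
    w=W[m]; print(" bar",len(w),np.percentile(w,[2,50,98],axis=0).round(3).tolist() if len(w) else '')
cv2.imwrite("pics/a6.png",np.hstack([cv2.resize(ps[0][190:310,230:390,::-1],(400,300)),cv2.resize(ps[1][160:235,120:260,::-1],(400,300))]))
E
```

```text
24.55 [0.46670142 0.24132632 0.24059477] [ 0.6371744  -0.30491676  0.29467156] 0.04180582497108243
scene [[0.46, -0.027, 0.002], [0.525, 0.036, 0.055]]
 bar 110 [[0.431, 0.234, 0.115], [0.467, 0.24, 0.118], [0.501, 0.245, 0.121]]
top [[0.459, -0.028, 0.001], [0.521, 0.034, 0.056]]
 bar 87 [[0.429, 0.233, 0.115], [0.462, 0.238, 0.118], [0.497, 0.243, 0.122]]
```

View pics/a6.png

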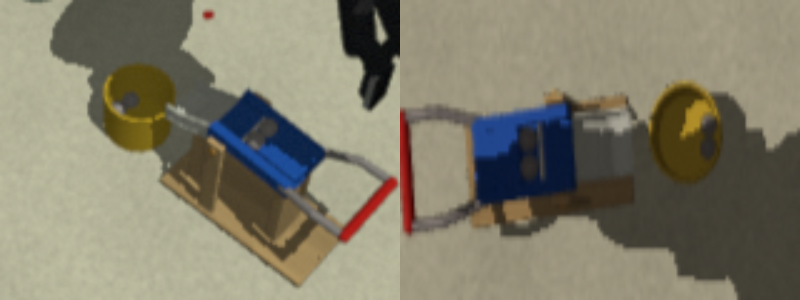

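Two balls are in the upright cup (130,100), two lie behind the white ridge, and the tray is back down with the gripper clear.

```bash
python3 -c "
from workcell import env
print(env.hand_in())"
```

```text
the job is handed in; nothing more can be done
None
```

I handed the job in; no verdict came back. The last pictures show the yellow cup standing before the chute with both front balls in it, both back balls still behind the ridge, the tray back down and the gripper clear, at about 25 s of the 51 s allowed.

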